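# Press the ejector pins home

## Task

The three ejector pins of the die plate are standing out. With the fingertips, lightly press each one straight down until its head rests on its rubber buffer, in order from the smallest head to the largest, not starting a pin before the one before it is home. Do not pull the pins up, and leave the loose parts round the plate where they lie.

Things in the scene. Friction and masses are not known exactly. Their poses are not given: they have to be found in the camera images.
- die_plate: fixed aluminium die plate lying on the table, 130 (its x) x 270 (its y) x 25 mm high, with a dark cap screw in each corner (4 mm high); origin at the centre of its underside, on the table, z up. Three upright steel ejector pins with flat round heads stand on it, at (-28, -85), (28, 0) and (-28, 85) mm in its x, y; which pin is at which place varies
- small_top (a point): centre of the flat top of the small pin's round head (head 14 mm across, 8 mm thick). Fully out the top is 59 mm above the table, pressed home 47 mm. A dark collar 28 mm across, 6 mm high, and an 8 mm high black rubber buffer on it, as wide as the head, surround the pin's foot on the plate
- pin_small (a joint): how far the small pin is pressed in, straight down, in m: it starts at 0 to 0.003 and is home, head on the rubber buffer, at 0.012. It slides with about 3 N of friction, stays where it is left, and at home meets the springy buffer, which yields under more than about 5 N by 1 mm per 2.5 N, for up to 8 mm, and lifts the head back to home when released; it could also be pulled up, below 0
- medium_top (a point): centre of the flat top of the medium pin's round head (head 22 mm across, 8 mm thick). Fully out the top is 59 mm above the table, pressed home 47 mm. A dark collar 36 mm across, 6 mm high, and an 8 mm high black rubber buffer on it, as wide as the head, surround the pin's foot on the plate
- pin_medium (a joint): how far the medium pin is pressed in, straight down, in m: it starts at 0 to 0.003 and is home, head on the rubber buffer, at 0.012. It slides with about 3 N of friction, stays where it is left, and at home meets the springy buffer, which yields under more than about 5 N by 1 mm per 2.5 N, for up to 8 mm, and lifts the head back to home when released; it could also be pulled up, below 0
- large_top (a point): centre of the flat top of the large pin's round head (head 32 mm across, 8 mm thick). Fully out the top is 59 mm above the table, pressed home 47 mm. A dark collar 46 mm across, 6 mm high, and an 8 mm high black rubber buffer on it, as wide as the head, surround the pin's foot on the plate
- pin_large (a joint): how far the large pin is pressed in, straight down, in m: it starts at 0 to 0.003 and is home, head on the rubber buffer, at 0.012. It slides with about 3 N of friction, stays where it is left, and at home meets the springy buffer, which yields under more than about 5 N by 1 mm per 2.5 N, for up to 8 mm, and lifts the head back to home when released; it could also be pulled up, below 0
- bushing: loose brass-coloured bushing beside the plate, 36 mm across, 30 mm high; origin under its centre. Not to be disturbed
- bearing: loose ball bearing beside the plate, 52 mm across, 15 mm high; origin under its centre. Not to be disturbed
- bolt: loose hex bolt lying in front of the plate, 71 x 28 x 24 mm, long along its x; origin under its centre. Not to be disturbed
- spanner: loose spanner lying behind the plate, 143 x 25 x 6 mm, long along its x; origin under its centre. Not to be disturbed

How it is judged (in metres and radians):
On the way, in this order (a step that is already met when the one before it is completed fails the run):
1. the small pin is pressed home, at least 9 of its 12 mm, while the medium and large pins still stand out (less than 5 mm pressed) (value of joint pin_small above 0.009 m and value of joint each of pin_medium, pin_large below 0.005 m), for 0.1 s.
2. then the medium pin is home too while the large pin still stands out (value of joint each of pin_small, pin_medium above 0.009 m and value of joint pin_large below 0.005 m), for 0.1 s.
3. then the large pin is home as well (value of joint each of pin_small, pin_medium, pin_large above 0.009 m), for 0.1 s.
At the end, for the whole second after the job is handed in: all three pins stay pressed in at least 9 of their 12 mm and at rest, and the bushing, bearing, bolt and spanner lie within 20 mm of where they started (all of step 3 and velocity of joint each of pin_small, pin_medium, pin_large below 0.005 m/s and distance of each of bushing, bearing, bolt, spanner from where it was at the start of the episode below 0.02 m); the robot touches nothing.
It fails at once if a pin is pressed harder than 25 N (contact force between any of the fingers, the arm and pin_small above 25 N or contact force between any of the fingers, the arm and pin_medium above 25 N or contact force between any of the fingers, the arm and pin_large above 25 N).
It fails at once if a pin is pulled up more than 3 mm past its fully-out position (value of joint any of pin_small, pin_medium, pin_large below -0.003 m).
It fails at once if the bushing, bearing, bolt or spanner is moved or lifted by more than 20 mm (distance of any of bushing, bearing, bolt, spanner from where it was at the start of the episode above 0.02 m).
It also fails if it takes over 38 s, if anything falls off the work surface, if the arm or the gripper's body presses on something with over 40 N, if the wrist force passes 120 N, or if a joint passes its speed limit or range.

## Robot

A 6-joint arm with a two-finger parallel gripper is mounted at the origin on a cart in front of the work surface, level with it; the furniture and walls round the work are solid. World frame = base frame: x ahead of the robot, y to its left, z up, the work surface at z = 0. Lengths are in m, angles in degrees, forces in N, time in s.
With the tool pointing down it reaches from about 0.275 to 1 m from the base axis. Payload 8.4 kg.
Tool frame: the origin (TCP) lies midway between the tips of the shut fingers; the grasp point (between the pads) lies 19 mm behind it; z points along the fingers, y is the direction in which the jaws open and shut (so a half turn about z gives the same grasp; the last joint's range is limited). The gripper opens to 85 mm and grips with 20 to 120 N. Pads are 22 mm wide; open, the fingers measure 114 mm over their backs; the gripper's body (76 mm by 85 mm) begins 54 mm behind the grasp point. The pads swing forward as they close: fully open they stand 13 mm farther back than shut.
Start: joints at [-72.33, 20.225, 93.587, -0, 66.188, -0.138], TCP at [0.191, -0.595, 0.231] pointing down, gripper open.
Joint ranges: [-150.9, 150.9], [-52.94, 120.26], [3.33, 152.33], [-74.26, 254.26], [0, 154.13], [-172.89, 172.89]. Speed limits (degrees/s): [127.2, 127.2, 159.86, 180, 180, 180].

## Interface

Orientations are given as [roll, pitch, yaw] about the fixed x, y, z axes, in that order (R = Rz(yaw) Ry(pitch) Rx(roll)).
In Python, from station import state, capture, job_done gives the robot as it stands.
- The arm moves only by the tool jog_arm, never from a script. Its argument "targets" is a list of rows, each a list of 5 numbers: the gripper command: -1 is shut, 1 is fully open, values between are in proportion, then the shift along the tool's x, y, z in m, then the turn about the tool's z in rad. A call has exactly 10 rows; each row shifts and turns the commanded pose from where the row before left it, along the tool's axes as they then stand; what a row does not reach is not made up. A row lasts 1/8 s, in which the tool goes at most 62.5 mm and 10.7 degrees, less where a joint would pass 70% of its speed; a pose out of reach is approached as far as the arm can. A call is refused whole if a number of a shift passes 0.0625 or a number of a turn 0.188, either way. A call with a gripper value outside its range is refused whole. The fingers move at their own pace and stop on an object; the grip force is fixed at half the most. Time passes only in rows, so rows that do not move let the fingers close, or fill a call up. It gives the time, the measured TCP pose, the force and the opening at its end, in the units of the state.
- state(): the state, without advancing time (a new reading comes with each control period).
- capture(name): name is "side" or "top" or "wrist"; returns a dict with "color" (480x640x3 uint8, blue, green, red), "depth" (480x640 float32, m along the optical axis (not along the pixel's ray), 0 where there is no reading), "fx", "fy", "cx", "cy" (pixels), "rvec" (rotation vector, rad) and "tvec" (3), from world to camera coordinates, as OpenCV has them; the wrist camera has in their place "hand_eye" (4x4, takes a point from camera to tool coordinates, whose origin is the TCP and whose axes are the flange's). Camera axes: x right, y down, z forward; pixel columns grow to the right and rows downward; lengths in m; the calibration is good to about 2 mm. A picture is of the moment at which its call begins: read the wrist's pose just before it.
- job_done(): hands the job in, once; it reports no verdict.
The state is a dict: "time_s": time; "q": joint angles; "qvel": joint speeds; "tau": joint torques, N m; "tcp_pos": TCP position; "eef_rot": TCP orientation; "contact_force": force on the tool from outside, world axes, zero at the start; "ft_torque": the same for the moment, N m; "grip_width": finger opening in m.
Only numpy, scipy, OpenCV 4.12 (cv2) and the standard library are available. Lean on these libraries where they do the work, as an engineer would, in place of code of your own. Each camera call takes 0.05 s, during which the arm holds its last target. There are 200 camera calls.

## Working session

There is one attempt and no reset: what is moved stays moved. The work goes in short steps, Python scripts to look and compute and a tool call to move; the robot and the scene stay as the last step left them, time stands still between calls to the robot, and variables do not carry over. Pictures are saved under pics/ and viewed, about 8 in all and at most 12, crops included, and the job is handed in when it is done.

Besides the shell and the picture viewer there is one more tool, called after "Call:" by a JSON object that holds its "op" and its "data", one argument or row to a line. jog_arm: Moves the arm, as the interface text tells. Its arguments: {"type":"object","properties":{"targets":{"type":"array","items":{"type":"array","items":{"type":"number"}}}},"required":["targets"]}

```bash
mkdir -p pics; ls
python3 - <<'E'
from station import state,capture
import cv2,numpy as np
s=state(); print(s)
c=capture("top"); cv2.imwrite("pics/top1.png",c["color"]); np.savez("top1.npz",**c)
print({k:v for k,v in c.items() if k not in("color","depth")})
c=capture("side"); cv2.imwrite("pics/side1.png",c["color"]);np.savez("side1.npz",**c)
E
```

```text
pics
{'time_s': 0.0, 'q': array([-7.23301203e+01,  2.02611747e+01,  9.36296851e+01,  2.06201583e-04,
        6.61869566e+01, -1.36334841e-01]), 'qvel': array([-0.07598189,  0.05744009,  0.06418639,  0.03170569, -0.02397686,
       -0.07871851]), 'tau': array([-1.60514264e-03, -6.05252767e+01, -3.42063868e+01,  2.18961586e-04,
        9.38079553e-03,  1.05249040e-05]), 'tcp_pos': array([ 0.19099316, -0.59460313,  0.23057143]), 'eef_rot': array([-1.79922184e+02, -3.73696543e-04,  1.78061309e+01]), 'contact_force': array([ 0.11178526,  0.39951127, -0.56445663]), 'ft_torque': array([ 0.03641066, -0.02203076, -0.0327345 ]), 'grip_width': 0.08541007258716211}
{'fx': 486.5857578830853, 'fy': 486.5857578830853, 'cx': 326.65564476136916, 'cy': 242.2689793512007, 'rvec': array([ 2.15758015, -2.16500685,  0.14029534]), 'tvec': array([0.03772935, 0.55416514, 0.94511502])}
```

View pics/top1.png

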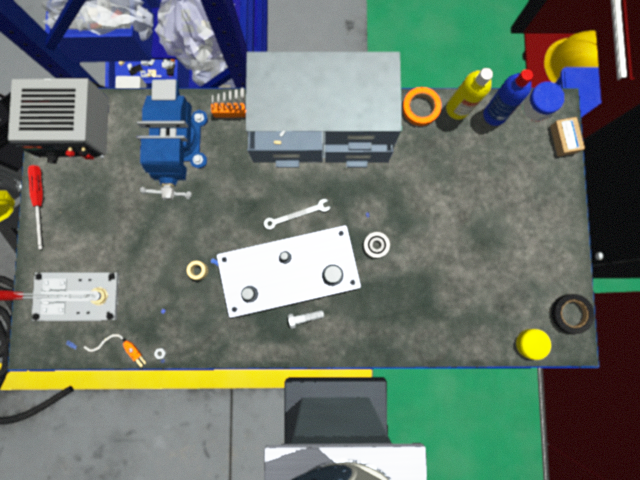

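View pics/side1.png

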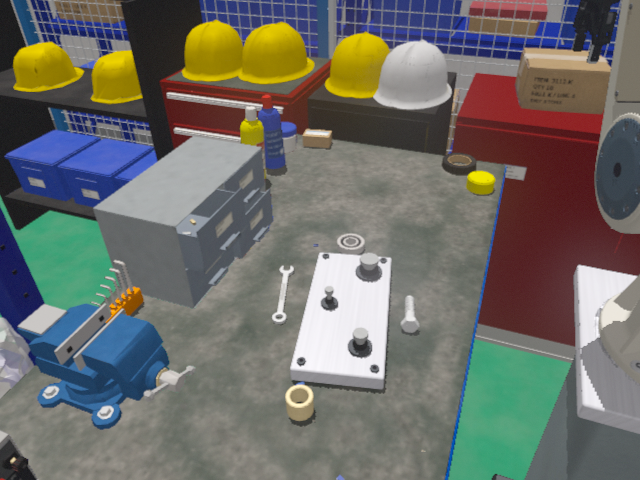

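The top view shows the plate with the small head at about (285,257), medium at (249,294) and large at (333,275). The side view agrees. The cabinet is behind the spanner, and the other loose parts lie near the plate edges.

```bash
cat > h.py <<'E'
import numpy as np,cv2
def ray(c,uv,z,R=None,o=None):
    if R is None:
        R=cv2.Rodrigues(c["rvec"])[0].T; o=-R@c["tvec"]
    d=R@np.array([(uv[0]-c["cx"])/c["fx"],(uv[1]-c["cy"])/c["fy"],1.0])
    return o+d*(z-o[2])/d[2]
E
python3 - <<'E'
from h import *
c=dict(np.load("top1.npz"))
g=cv2.cvtColor(c["color"],cv2.COLOR_BGR2GRAY)
m=((g>200)*255).astype(np.uint8); m[:225]=0;m[325:]=0;m[:,:210]=0;m[:,362:]=0
cs=cv2.findContours(m,cv2.RETR_EXTERNAL,cv2.CHAIN_APPROX_NONE)[0]
k=max(cs,key=cv2.contourArea)
P=np.array([ray(c,p[0],.025)[:2] for p in k]).astype(np.float32)
r=cv2.minAreaRect(P); print(r); b=cv2.boxPoints(r)
e=[b[1]-b[0],b[2]-b[1]]; L=max(e,key=np.linalg.norm); L=L if L[1]>0 else -L
yaw=np.arctan2(-L[0],L[1]); print("yaw",np.degrees(yaw))
R=np.array([[np.cos(yaw),-np.sin(yaw)],[np.sin(yaw),np.cos(yaw)]])
for p in [(-.028,-.085),(.028,0),(-.028,.085)]: print("model",R@p+r[0])
for n,uv in dict(s=(285,256.5),m=(249.5,293.5),l=(332.5,274.5)).items():
    print(n,ray(c,uv,.058), c["depth"][int(uv[1]),int(uv[0])])
for n,uv in dict(bush=(196,270),bear=(376,244)).items(): print(n,ray(c,uv,.02))
x=c["color"][220:325,205:365]; cv2.imwrite("pics/crop.png",cv2.resize(x,None,fx=4.5,fy=4.5,interpolation=2))
E
```

```text
((0.49862730503082275, 0.11344323307275772), (0.1303877979516983, 0.26991936564445496), 12.669456481933594)
yaw 12.6694565
model [0.48995178 0.02437171]
model [0.52594555 0.11958436]
model [0.45266634 0.19023249]
s [0.52354972 0.11750311 0.058     ] 0.94958276
m [0.45189084 0.18568062 0.058     ] 0.9439081
l [0.48807655 0.0248653  0.058     ] 0.9497411
bush [0.50028265 0.30026227 0.02      ]
bear [ 0.55214388 -0.06499444  0.02      ]
```

View pics/crop.png

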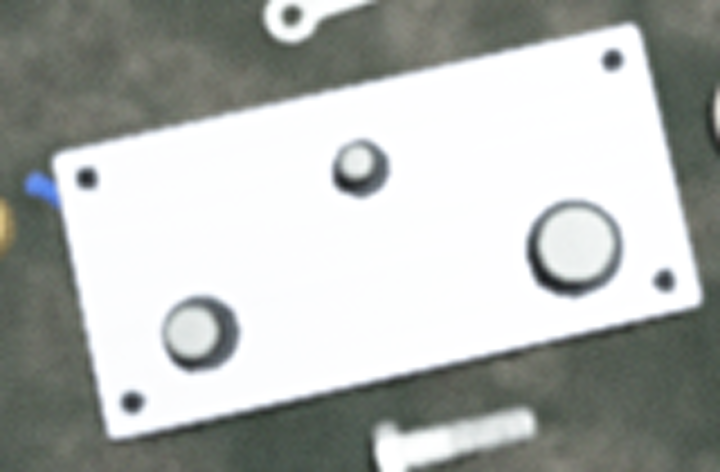

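Call:
{"op": "jog_arm", "data": {
  "targets": [
    [-1, 0.041, -0.044, 0, 0],
    [-1, 0.041, -0.044, 0, 0],
    [-1, 0.041, -0.044, 0, 0],
    [-1, 0.041, -0.044, 0, 0],
    [-1, 0.041, -0.044, 0, 0],
    [-1, 0.041, -0.044, 0, 0],
    [-1, 0.041, -0.044, 0, 0],
    [-1, 0.041, -0.044, 0, 0],
    [-1, 0.041, -0.044, 0, 0],
    [-1, 0.041, -0.044, 0, 0]
  ]
}}

```text
time_s: 1.35
tcp_pos: [0.4474, -0.0488, 0.2313]
eef_rot: [180.0, -0.0, 17.8]
contact_force: [1.0, -0.7, 0.7]
grip_width: 0.0
```

Call:
{"op": "jog_arm", "data": {
  "targets": [
    [-1, 0.041, -0.044, 0, 0],
    [-1, 0.041, -0.044, 0, 0],
    [-1, 0.041, -0.044, 0, 0],
    [-1, 0, 0, 0.03, 0],
    [-1, 0, 0, 0.03, 0],
    [-1, 0, 0, 0, 0],
    [-1, 0, 0, 0, 0],
    [-1, 0, 0, 0, 0],
    [-1, 0, 0, 0, 0],
    [-1, 0, 0, 0, 0]
  ]
}}

```text
time_s: 2.6
tcp_pos: [0.5239, 0.1125, 0.1718]
eef_rot: [180.0, -0.0, 17.8]
contact_force: [-0.4, 0.8, 0.5]
grip_width: 0.0001
```

```bash
cat > w.py <<'E'
from h import *; from station import state,capture
from scipy.spatial.transform import Rotation as Ro
def look(name):
    s=state(); c=capture("wrist"); cv2.imwrite("pics/"+name+".png",c["color"])
    T=Ro.from_euler("xyz",s["eef_rot"],degrees=True).as_matrix()
    H=c["hand_eye"]; R=T@H[:3,:3]; o=T@H[:3,3]+s["tcp_pos"]
    np.savez(name+".npz",R=R,o=o,**c)
    return s,c,R,o
def tgt(s,xy):
    T=Ro.from_euler("xyz",s["eef_rot"],degrees=True).as_matrix()
    return T.T@(np.array([*xy,s["tcp_pos"][2]])-s["tcp_pos"])
E
python3 - <<'E'
from w import *
s,c,R,o=look("w1"); print(s["time_s"],s["tcp_pos"],s["eef_rot"],s["contact_force"],s["grip_width"],o)
for p in [(.526,.12,.058),(.453,.19,.058),(.49,.024,.058)]:
    q=R.T@(np.array(p)-o); print(q[:2]/q[2]*c["fx"]+[c["cx"],c["cy"]],q[2], tgt(s,p[:2]))
E
```

```text
2.6 [0.5239052  0.1124825  0.17181711] [ 1.79995011e+02 -4.86445285e-02  1.77986277e+01] [-0.36200998  0.75315699  0.54032664] 8.787166088679569e-05 [0.59121797 0.13367195 0.31464584]
[307.6372765  229.51731183] 0.2649605978995067 [ 4.29242169e-03 -6.51736363e-03  3.07676782e-06]
[193.12061176 289.86903684] 0.27830195405372016 [-4.38164660e-02 -9.54810223e-02 -4.55149602e-05]
[410.66705616 307.89044885] 0.28259035361515267 [-5.93290372e-02  7.38835553e-02 -4.39370349e-05]
```

View pics/w1.png

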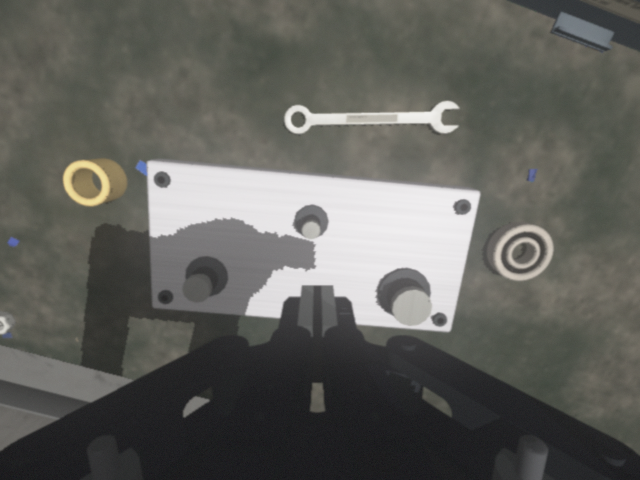

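The wrist view shows the small head at (310,229), medium at (197,287) and large at (411,307). That is within 5 px (about 2 mm) of my predictions. The shut tips are at about (318,290). I'll centre on the small head and go down to 8 mm above it.

Call:
{"op": "jog_arm", "data": {
  "targets": [
    [-1, 0.004, -0.005, 0, 0],
    [-1, 0, 0, 0.03, 0],
    [-1, 0, 0, 0.03, 0],
    [-1, 0, 0, 0.02, 0],
    [-1, 0, 0, 0.015, 0],
    [-1, 0, 0, 0.007, 0],
    [-1, 0, 0, 0, 0],
    [-1, 0, 0, 0, 0],
    [-1, 0, 0, 0, 0],
    [-1, 0, 0, 0, 0]
  ]
}}

```text
time_s: 3.9
tcp_pos: [0.5262, 0.1186, 0.0697]
eef_rot: [180.0, -0.0, 17.8]
contact_force: [0.7, -0.1, -0.2]
grip_width: -0.0001
```

Run:
```python
from w import *
s,c,R,o=look("w2"); print(s["time_s"],s["tcp_pos"],s["contact_force"])
x=c["color"][140:400,180:460]; cv2.imwrite("pics/w2c.png",cv2.resize(x,None,fx=2.2,fy=2.2))
```

```text
3.9 [0.5262046  0.11857315 0.06970986] [ 0.74952716 -0.08193906 -0.15059035]
```

View pics/w2c.png

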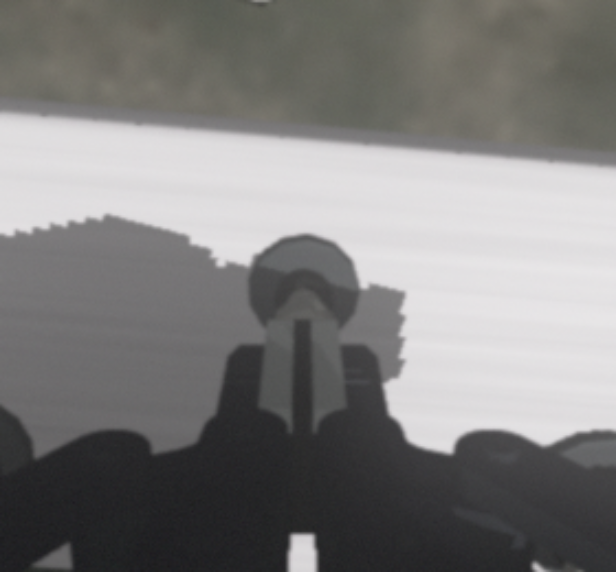

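The tips are centred sideways over the small head at crop (303,290). Pressing to about z = 0.0465.

Call:
{"op": "jog_arm", "data": {
  "targets": [
    [-1, 0, 0, 0.008, 0],
    [-1, 0, 0, 0.003, 0],
    [-1, 0, 0, 0.003, 0],
    [-1, 0, 0, 0.003, 0],
    [-1, 0, 0, 0.003, 0],
    [-1, 0, 0, 0.002, 0],
    [-1, 0, 0, 0.001, 0],
    [-1, 0, 0, 0, 0],
    [-1, 0, 0, 0, 0],
    [-1, 0, 0, 0, 0]
  ]
}}

```text
time_s: 5.2
tcp_pos: [0.5257, 0.1185, 0.0465]
eef_rot: [-180.0, 0.0, 17.8]
contact_force: [-3.4, -0.9, 6.7]
grip_width: -0.0001
```

6.7 N means the small pin is on its buffer. Next I'll lift straight up and move above the medium pin.

Call:
{"op": "jog_arm", "data": {
  "targets": [
    [-1, 0, 0, -0.005, 0],
    [-1, 0, 0, -0.04, 0],
    [-1, 0, 0, -0.04, 0],
    [-1, -0.023, -0.044, 0, 0],
    [-1, -0.023, -0.0445, 0, 0],
    [-1, 0, 0, 0.03, 0],
    [-1, 0, 0, 0.022, 0],
    [-1, 0, 0, 0.01, 0],
    [-1, 0, 0, 0, 0],
    [-1, 0, 0, 0, 0]
  ]
}}

```text
time_s: 6.45
tcp_pos: [0.4558, 0.1889, 0.07]
eef_rot: [-180.0, -0.1, 17.8]
contact_force: [0.4, 0.5, 1.6]
grip_width: -0.0002
```

Run:
```python
from w import *
s,c,R,o=look("w3"); print(s["time_s"],s["tcp_pos"],s["contact_force"])
x=c["color"][100:400,160:560]; cv2.imwrite("pics/w3c.png",cv2.resize(x,None,fx=2,fy=2))
```

```text
6.45 [0.45578116 0.18885112 0.06997218] [0.42968967 0.49622386 1.57919788]
```

View pics/w3c.png

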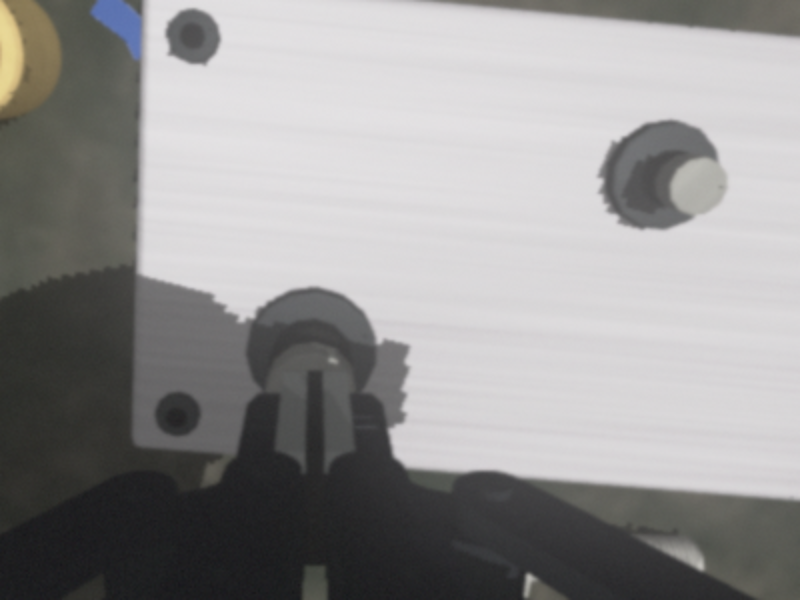

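The tips are centred over the medium head at crop (313,365), and the small pin at (697,185) looks seated. Pressing the medium pin.

Call:
{"op": "jog_arm", "data": {
  "targets": [
    [-1, 0, 0, 0.008, 0],
    [-1, 0, 0, 0.003, 0],
    [-1, 0, 0, 0.003, 0],
    [-1, 0, 0, 0.003, 0],
    [-1, 0, 0, 0.003, 0],
    [-1, 0, 0, 0.002, 0],
    [-1, 0, 0, 0.0015, 0],
    [-1, 0, 0, 0, 0],
    [-1, 0, 0, 0, 0],
    [-1, 0, 0, 0, 0]
  ]
}}

```text
time_s: 7.75
tcp_pos: [0.455, 0.1887, 0.046]
eef_rot: [180.0, 0.0, 17.8]
contact_force: [-2.0, -1.5, 6.6]
grip_width: 0.0004
```

6.6 N, so the medium pin is home. Moving on to the large pin.

Call:
{"op": "jog_arm", "data": {
  "targets": [
    [-1, 0, 0, -0.005, 0],
    [-1, 0, 0, -0.04, 0],
    [-1, 0, 0, -0.04, 0],
    [-1, -0.006, 0.0555, 0, 0],
    [-1, -0.006, 0.0555, 0, 0],
    [-1, -0.0055, 0.0555, 0, 0],
    [-1, 0, 0, 0.03, 0],
    [-1, 0, 0, 0.022, 0],
    [-1, 0, 0, 0.01, 0],
    [-1, 0, 0, 0, 0]
  ]
}}

```text
time_s: 9.0
tcp_pos: [0.4891, 0.025, 0.0685]
eef_rot: [-180.0, 0.1, 17.8]
contact_force: [-0.6, -0.6, -0.0]
grip_width: 0.0001
```

Run:
```python
from w import *
s,c,R,o=look("w4"); print(s["time_s"],s["tcp_pos"],s["contact_force"])
x=c["color"][100:400,60:460]; cv2.imwrite("pics/w4c.png",cv2.resize(x,None,fx=2,fy=2))
```

```text
9.0 [0.48906553 0.0249725  0.06845895] [-0.57373711 -0.59741255 -0.04913937]
```

View pics/w4c.png

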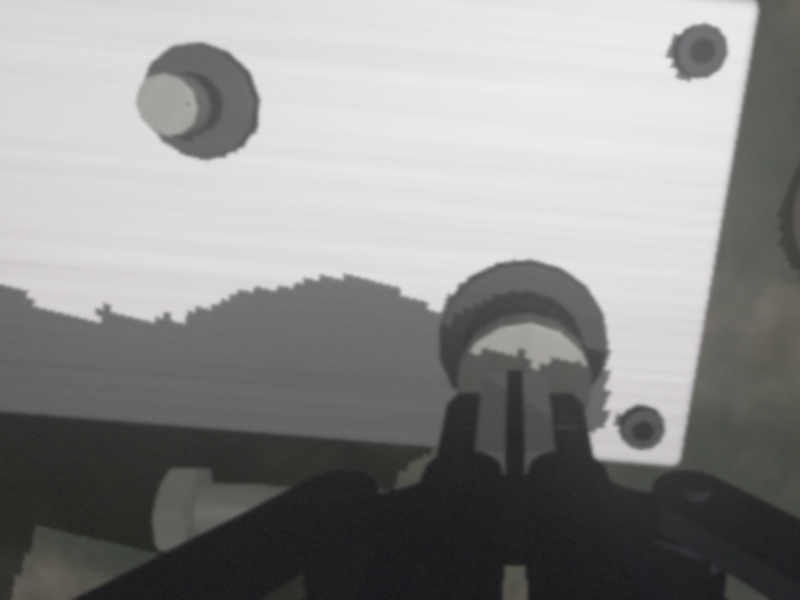

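The tips are about 2 mm left of the large head's centre (525 against 515 px in the crop). I'll shift by that much and press.

Call:
{"op": "jog_arm", "data": {
  "targets": [
    [-1, 0, 0.002, 0.007, 0],
    [-1, 0, 0, 0.003, 0],
    [-1, 0, 0, 0.003, 0],
    [-1, 0, 0, 0.003, 0],
    [-1, 0, 0, 0.003, 0],
    [-1, 0, 0, 0.002, 0],
    [-1, 0, 0, 0.0015, 0],
    [-1, 0, 0, 0, 0],
    [-1, 0, 0, 0, 0],
    [-1, 0, 0, 0, 0]
  ]
}}

```text
time_s: 10.3
tcp_pos: [0.4901, 0.023, 0.0465]
eef_rot: [180.0, -0.0, 17.8]
contact_force: [-0.0, -0.3, 5.5]
grip_width: -0.0001
```

Call:
{"op": "jog_arm", "data": {
  "targets": [
    [-1, 0, 0, -0.005, 0],
    [-1, 0, 0, -0.04, 0],
    [-1, 0, 0, -0.05, 0],
    [-1, 0, 0, -0.05, 0],
    [-1, -0.03, 0.05, 0, 0],
    [-1, -0.03, 0.05, 0, 0],
    [-1, -0.03, 0.05, 0, 0],
    [-1, -0.03, 0.05, 0, 0],
    [-1, 0, 0, 0, 0],
    [-1, 0, 0, 0, 0]
  ]
}}

```text
time_s: 11.55
tcp_pos: [0.4365, -0.204, 0.1911]
eef_rot: [-180.0, 0.0, 17.7]
contact_force: [0.7, -0.2, 0.4]
grip_width: -0.0003
```

Run:
```python
from h import *; from station import state,capture
s=state(); print(s["time_s"],s["tcp_pos"],s["contact_force"])
t=capture("top"); R=cv2.Rodrigues(t["rvec"])[0].T; o=-R@t["tvec"]
t0=dict(np.load("top1.npz"))
for cc,n in((t0,"before"),(t,"after")):
  for k,p,h in(("s",(.526,.12),.052),("m",(.4545,.189),.052),("l",(.4905,.0235),.052)):
    q=R.T@(np.array([*p,h])-o); u,v=(q[:2]/q[2]*t["fx"]+[t["cx"],t["cy"]]).round().astype(int)
    d=np.median(cc["depth"][v-1:v+2,u-1:u+2]); 
    z=(o+R@np.array([(u-t["cx"])/t["fx"]*d,(v-t["cy"])/t["fy"]*d,d]))[2]; print(n,k,z.round(4))
d0=cv2.absdiff(t["color"],t0["color"]).max(2); 
for k,(u,v) in dict(bush=(196,270),bear=(376,244),bolt=(306,318),span=(297,214)).items(): print(k,d0[v-12:v+12,u-16:u+16].max())
a=cv2.resize(capture("side")["color"][220:430,240:460],None,fx=1.8,fy=2)
b=cv2.resize(cv2.imread("pics/side1.png")[220:430,240:460],None,fx=1.8,fy=2)
cv2.imwrite("pics/end.png",np.hstack([b,a]))
```

```text
11.55 [ 0.43653241 -0.20401846  0.19114384] [ 0.68100707 -0.15279572  0.40646716]
before s 0.0594
before m 0.0572
before l 0.0563
after s 0.0475
after m 0.0478
after l 0.0462
bush 26
bear 23
bolt 22
span 23
```

View pics/end.png

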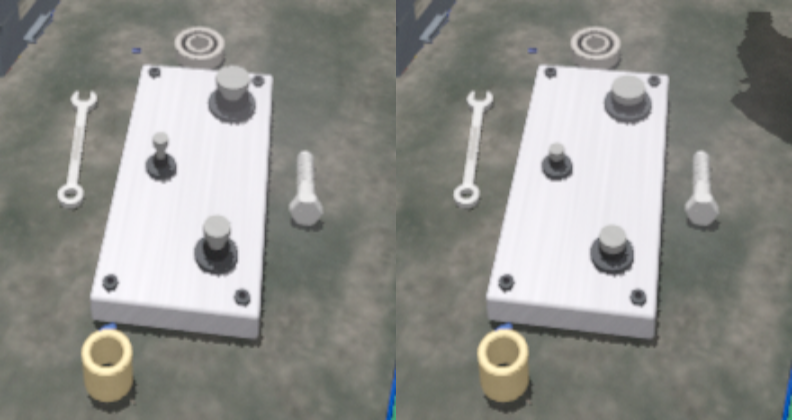

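The before and after side views show all three heads down on their buffers and the loose parts in the same places.

```bash
python3 -c "
from station import job_done; print(job_done())"
```

```text
the job is handed in; nothing more can be done
None
```

I pressed the three pins home with the shut fingertips in the order small, medium, large. The arm was then lifted clear and the job handed in about 11.7 s into the 38 s allowed. The interface gave no verdict.

- **Press force:** the settled readings at the bottom of each press were 6.7, 6.6 and 5.5 N, against the 25 N limit. I only saw the force at the end of each move, so brief peaks during the press were not recorded.
- **Head heights:** top-camera depth went from about 59, 57 and 56 mm to 47.5, 47.8 and 46.2 mm for small, medium and large. Home is 47 mm and the camera is good to about 2 mm.
- **Loose parts:** the before and after pictures show the bushing, bearing, bolt and spanner unmoved.

No check failed or disagreed with another.

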